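# Push-in conduit clip and conduit on a practice board

## Task

Take the white conduit clip from the wooden rack and push its dowel fully home into the hole drilled inside the red ring on the practice board, with its channel in line with the clip already fitted there; the hole is off the middle of the ring, so feel for it gently and never lean hard on the board. Then lay the grey conduit down into both white clips so that it sticks out past each of them, and let go. Leave the spare clips and the screwdriver where they are.

Things in the scene. Friction and masses are not known exactly. Their poses are not given: they have to be found in the camera images.
- clip_saddle (a point): Loose white clip to be fitted, upright in one of the rack's holes. Middle of its U-shaped saddle, on the axis of a conduit lying in it, 22.5 mm above the flange's underside. Saddle 22 mm long, 36 mm wide outside (flat upright sides, 4 to 29 mm above the flange's underside), the thin lips above them, up to 38 mm, stand inside that width, mouth 33 mm wide. x along the channel, y across it (to the sides to grip), z up. About 30 g.
- clip_tip (a point): Tip of that clip's dowel, 48.5 mm straight below its saddle point. The dowel hangs under the flange: round, 10 mm in diameter, 26 mm long, its last 1.5 mm tapering to 8 mm. The flange is round, 28 mm across, 4 mm thick, wider than the hole; it lies on the board when the clip is home.
- fitted_saddle (a point): The like point of the identical white clip already fitted in the board, fast: x along its channel, z up; 22.5 mm above the board's top face.
- ring_center (a point): Centre, on the board's flat top face, of the red ring (42 mm across) drawn by hand round the drilled hole. The hole's middle is 4 to 7 mm from this point, in any direction. Blind hole square to the face, 11 mm in diameter, 31 mm deep, sharp edge; it grips the dowel: from about 10 mm deep on it takes a push of roughly 4 to 12 N. The axes' yaw means nothing.
- board: Practice board of chipboard, 340 x 200 x 38 mm, screwed down. Origin at the middle of its underside, x along its length. The fitted clip sits on the pencilled middle line, 80 mm from the middle towards +x; the hole was drilled freehand in the half towards -x, some mm off that line. More than 60 N of pressing spoils the board and the clips.
- conduit_mid (a point): Middle, on the axis, of the rigid grey plastic conduit: round, 25 mm in diameter, 300 mm long, about 80 g. x runs along it. It lies loose in the V notches, about 200 mm apart, of a low wooden rest, its axis 44 mm above the bench; under its middle the rest is 12 mm high. The rest is fixed, 50 mm wide.
- rack: Wooden rack block, 176 x 56 x 45 mm, fixed to the bench, with three holes 15 mm wide and 58 mm apart along its x; clips stand in them with their flanges on its top. Origin at the middle of its underside.
- spare0_saddle (a point): Black, smaller spare clip in the rack (27 mm wide, for thinner conduit); middle of its saddle, 18 mm above the rack. Leave it.
- spare1_saddle (a point): Blue, smaller spare clip in the rack (27 mm wide, for thinner conduit); middle of its saddle, 18 mm above the rack. Leave it.
- driver: Red-handled screwdriver, 200 mm long, lying loose on the bench beside the board; origin on its underside near the middle. Leave it.
Things that resemble listed ones, but are neither listed nor needed, are in the scene too. Of the things shaped like the part that bears clip_saddle, the white one is meant.

How it is judged (in metres and radians):
On the way:
1. the white clip is pushed home in the drilled hole, upright, its flange down on the board, its channel in line with the fitted clip (horizontal distance between clip_saddle and ring_center below 0.01 m and z of clip_saddle in the frame of fitted_saddle between -0.002 and 0.002 m and angle between clip_saddle's own z axis and vertical below 0.06 rad and angle between the x axis of clip_saddle and the x axis of fitted_saddle, either way round below 0.2 rad), for 0.2 s.
At the end, for the whole second after the job is handed in: Clip home in the ringed hole: saddle point within 10 mm of the ring's centre seen from above, level with the fitted clip's to 2 mm, upright to 0.06 rad, in line to 0.2 rad. Conduit in both clips: axis within 4 mm of both saddle points, its ends at least 20 mm past them (all of step 1 and x of clip_saddle in the frame of conduit_mid between -0.13 and 0.13 m and y of clip_saddle in the frame of conduit_mid between -0.004 and 0.004 m and z of clip_saddle in the frame of conduit_mid between -0.004 and 0.004 m and x of fitted_saddle in the frame of conduit_mid between -0.13 and 0.13 m and y of fitted_saddle in the frame of conduit_mid between -0.004 and 0.004 m and z of fitted_saddle in the frame of conduit_mid between -0.004 and 0.004 m); the robot touches nothing.
It fails at once if the clip is pressed on the board with more than 60 N (contact force between clip and board above 60 N).
It fails at once if the robot leans on the board or its fitted clip with more than 60 N (contact force between any of the arm, the fingers and board above 60 N).
It fails at once if the conduit is pressed on a clip or the board with more than 60 N (contact force between conduit and board above 60 N or contact force between conduit and clip above 60 N).
It fails at once if a spare clip or the screwdriver is shifted by more than 20 mm (distance of any of spare0_saddle, spare1_saddle, driver from where it was at the start of the episode above 0.02 m).
It also fails if it takes over 72 s, if anything falls off the work surface, if the arm or the gripper's body presses on something with over 40 N, if the wrist force passes 120 N, or if a joint passes its speed limit or range.

## Robot

A 6-joint arm with a two-finger parallel gripper is mounted at the origin on the work surface. World frame = base frame: x ahead of the robot, y to its left, z up, the work surface at z = 0. Lengths are in mm, angles in rad, forces in N, time in s.
With the tool pointing down it reaches from about 350 to 775 mm from the base axis. Payload 7.3 kg.
Tool frame: the origin (TCP) lies at the very end of the fingers, on their centre line; the grasp point (between the pads) lies 19 mm behind it; z points along the fingers, y is the line along which they close (so a half turn about z gives the same grasp; the last joint's range is limited). The gripper opens to 92 mm and grips with 3 to 60 N. Pads are 19 mm wide; open, the fingers measure 130 mm over their backs; the gripper's body (75 mm by 190 mm) begins 47 mm behind the grasp point.
Start: joints at [0.971, 0.342, 1.524, -0, 1.275, -0.146], TCP at [230.141, 471.89, 226.741] pointing down, gripper open.
Joint ranges: [-2.53, 2.53], [-0.77, 2.02], [0.04, 2.7], [-1, 4.14], [0.28, 2.66], [-3.11, 3.11]. Speed limits (rad/s): [2.57, 2.57, 3.14, 3.14, 3.14, 3.14].

## Interface

Orientations are given as [roll, pitch, yaw] about the fixed x, y, z axes, in that order (R = Rz(yaw) Ry(pitch) Rx(roll)).
In Python, from plant import get_obs, capture, close_job gives the robot as it stands. The module is installed in compiled form; this text tells all that it offers.
- The arm moves only by the shell command python3 -m handwheel 'ROWS'. ROWS is JSON, a list of rows, each a list of 3 entries, a list of its own where there are three numbers: the turn, a rotation vector about the tool's x, y, z in degrees, then the shift along the tool's x, y, z in m, then the opening, from 0 (shut) to 1 (fully open). A call has 1 to 12 rows; each row is the pose to reach, as a shift and turn from the pose commanded when the call began, along the tool's axes at that moment; what a row does not reach only later rows make up. A row lasts 1/10 s, in which the tool goes at most 50 mm and 8.59 degrees, less where a joint would pass 70% of its speed; a pose out of reach is approached as far as the arm can. A call with a gripper value outside its range is refused whole. The fingers move at their own pace and stop on an object; the grip force is fixed at half the most. Time passes only in rows, so rows that repeat a pose let the fingers close. It gives the time, the measured TCP pose, the force, the opening and the grip force at its end, in the units of the state.
- get_obs(): the state, without advancing time (a new reading comes with each control period).
- capture(name): name is "scene" or "top"; returns a dict with "image" (400x640x3 uint8, red, green, blue), "depth" (400x640 float32, mm along the optical axis (not along the pixel's ray), 0 where there is no reading), "fx", "fy", "cx", "cy" (pixels), "k1" (the pictures are not rectified: a ray, as slopes to the right and down, at radius r is drawn at 1 + k1 r^2 times it, then the intrinsics apply), "camera_from_world" (4x4, takes a point from world to camera coordinates). Camera axes: x right, y down, z forward; pixel columns grow to the right and rows downward; lengths in mm; the calibration is good to about 2 mm. A picture is of the moment at which its call begins.
- close_job(): hands the job in; it is judged then, once.
The state is a dict: "time": time; "joint_positions": joint angles; "dq": joint speeds; "tau": joint torques, N m; "tool_pos": TCP position; "tcp_rot": TCP orientation; "contact_force": force on the tool from outside, world axes, zero at the start; "moment": the same for the moment, N m; "grip_width": finger opening in mm; "finger_force": force on a finger pad.
Only numpy, scipy, OpenCV 4.12 (cv2) and the standard library are available. Lean on these libraries where they do the work, as an engineer would, in place of code of your own. Each camera call takes 0.05 s, during which the arm holds its last target. There are 200 camera calls.

## Working session

There is one attempt and no reset: what is moved stays moved. The work goes in short steps, Python scripts to look and compute and a shell command to move; the robot and the scene stay as the last step left them, time stands still between calls to the robot, and variables do not carry over. Pictures are saved under pics/ and viewed, at most 10 in all, crops included, and the job is handed in when it is done.

```bash
mkdir -p pics; cat > h.py <<'E'
import numpy as np, cv2
from plant import get_obs, capture
def und(c,u,v):
    x=(np.asarray(u,float)-c['cx'])/c['fx']; y=(np.asarray(v,float)-c['cy'])/c['fy']
    a,b=x.copy(),y.copy()
    for _ in range(8):
        s=1+c['k1']*(a*a+b*b); a,b=x/s,y/s
    return a,b
def plane(c,u,v,z):
    a,b=und(c,u,v); T=np.linalg.inv(c['camera_from_world'])
    d=np.stack([a,b,np.ones_like(a)],-1)@T[:3,:3].T; o=T[:3,3]
    t=(z-o[2])/d[...,2]; return o+d*t[...,None]
def cloud(c):
    v,u=np.mgrid[0:400,0:640]; a,b=und(c,u,v); T=np.linalg.inv(c['camera_from_world'])
    P=np.stack([a,b,np.ones_like(a)],-1)*c['depth'][...,None]
    return P@T[:3,:3].T+T[:3,3]
def proj(c,p):
    q=c['camera_from_world']@np.append(p,1); a,b=q[0]/q[2],q[1]/q[2]; s=1+c['k1']*(a*a+b*b)
    return c['fx']*a*s+c['cx'],c['fy']*b*s+c['cy']
def save(c,n): cv2.imwrite('pics/'+n,c['image'][...,::-1])
E
python3 - <<'E'
from h import *
np.set_printoptions(precision=1,suppress=True)
for n in('scene','top'):
    c=capture(n); save(c,n+'0.png'); np.save(n+'0.npy',c,allow_pickle=True)
    T=np.linalg.inv(c['camera_from_world']); print(n,T,c['fx'],c['k1'])
print(get_obs())
E
```

```text
scene [[  -0.5    0.6   -0.7 1260.7]
 [   0.9    0.3   -0.3  369.6]
 [   0.    -0.7   -0.7  840.9]
 [   0.     0.     0.     1. ]] 423.24328401472997 -0.08052905335858497
top [[  -0.    -1.     0.1  442.3]
 [  -1.     0.     0.     4.7]
 [  -0.    -0.1   -1.  1241.1]
 [   0.     0.     0.     1. ]] 431.60385645333656 -0.060730017609375
{'time': 0.1, 'joint_positions': array([ 1. ,  0.3,  1.5,  0. ,  1.3, -0.1]), 'dq': array([ 0.,  0., -0.,  0., -0.,  0.]), 'tau': array([  0. , -43.2, -24.5,   0.1,   0.1,  -0. ]), 'tool_pos': array([229.9, 471.6, 226.1]), 'tcp_rot': array([-3.1, -0. ,  2.7]), 'contact_force': array([ 0.3, -0.1,  0. ]), 'moment': array([-0., -0.,  0.]), 'finger_force': 0.0, 'grip_width': 91.79238527552819}
```

View pics/scene0.png

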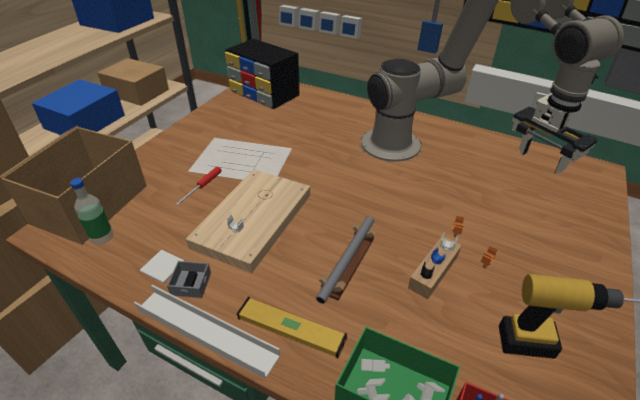

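View pics/top0.png

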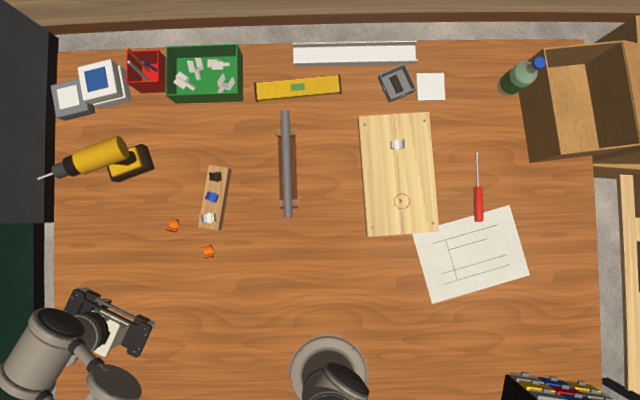

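Scene: board with the fitted clip at top-view (397,144) and the ring at (402,201). The conduit runs (286,112)–(289,216). The rack is near (214,197), with its white clip at (208,217), blue at (212,197) and black at (215,176). Next I'll measure these.

```bash
cat > m.py <<'E'
from h import *
np.set_printoptions(precision=1,suppress=True)
C={n:np.load(n+'0.npy',allow_pickle=True).item() for n in('top','scene')}
c=C['top']; im=c['image']; hsv=cv2.cvtColor(im,cv2.COLOR_RGB2HSV); P=cloud(c)
def box(m,r,z,name):
    u0,u1,v0,v1=r; k=np.zeros(m.shape,np.uint8); k[v0:v1,u0:u1]=m[v0:v1,u0:u1]
    cs,_=cv2.findContours(k,0,1); q=max(cs,key=cv2.contourArea)[:,0]
    w=plane(c,q[:,0],q[:,1],z)[:,:2].astype(np.float32); b=cv2.minAreaRect(w)
    print(name,np.array(b[0]),np.array(b[1]),b[2],'n',int(k.sum())); return k.astype(bool)
Z=P[...,2]
box((Z>22)&(Z<60),(345,450,100,250),38,'board')
box((Z>30)&(Z<70),(190,240,155,240),45,'rack')
box((Z>32)&(Z<75),(265,310,100,230),44,'conduit')
sat,val=hsv[...,1],hsv[...,2]
for r,zt,nm in(((385,412,132,156),38,'fitted'),((195,220,205,230),45,'white')):
    for dz in(29,33,38): k=box((sat<45)&(val>110),r,zt+dz,nm+str(dz))
    print(nm,'cloud',np.median(P[k],0),np.percentile(P[k][:,2],[5,50,95]))
R,G,B=[im[...,i].astype(int) for i in range(3)]
# ring
k=np.zeros(R.shape,bool); sub=(slice(188,214),slice(388,416))
k[sub]=((R-(G+B)/2)[sub]>((R-(G+B)/2)[sub].mean()+18))
vv,uu=np.nonzero(k); print('ringpx',len(uu)); w=plane(c,uu,vv,38.)[:,:2]
print('ring',cv2.fitEllipse(w.astype(np.float32)))
np.save('t.npy',k)
o=cv2.resize(im[120:240,340:450],None,fx=5,fy=5,interpolation=cv2.INTER_CUBIC)
o2=cv2.resize(im[150:240,165:245],None,fx=5,fy=5,interpolation=cv2.INTER_CUBIC)[:450]
s=C['scene']['image']; o3=cv2.resize(s[180:250,200:300],None,fx=2.5,fy=2.5); 
cv2.imwrite('pics/crop.png',np.hstack([o[:600,:400],np.pad(o2,((0,150),(0,0),(0,0)))])[...,::-1])
E
python3 m.py
```

```text
board [ 562.9 -210.1] [338.6 203.3] 2.5996134281158447 n 8596
rack [508.8 305.8] [ 60.8 176.7] 79.60977935791016 n 1267
conduit [599.6 101.3] [ 61.4 298.6] 89.82864379882812 n 1122
fitted29 [ 639.3 -206.6] [36.1 25. ] 88.77388000488281 n 106
fitted33 [ 638.6 -205.9] [36.  24.9] 88.7738265991211 n 106
fitted38 [ 637.7 -205. ] [35.8 24.8] 88.77383422851562 n 106
fitted cloud [ 641.6 -208.8   52. ] [43.2 52.  75.5]
white29 [451.  317.7] [38.4 24.5] 89.32994079589844 n 113
white33 [451.  316.7] [38.3 24.4] 89.32957458496094 n 113
white38 [451.  315.3] [38.1 24.3] 89.33058166503906 n 113
white cloud [450.  321.8  58.5] [50.8 58.5 81.6]
ringpx 36
ring ((485.45452880859375, -217.45245361328125), (41.733116149902344, 42.35708999633789), 19.028059005737305)
```

View pics/crop.png

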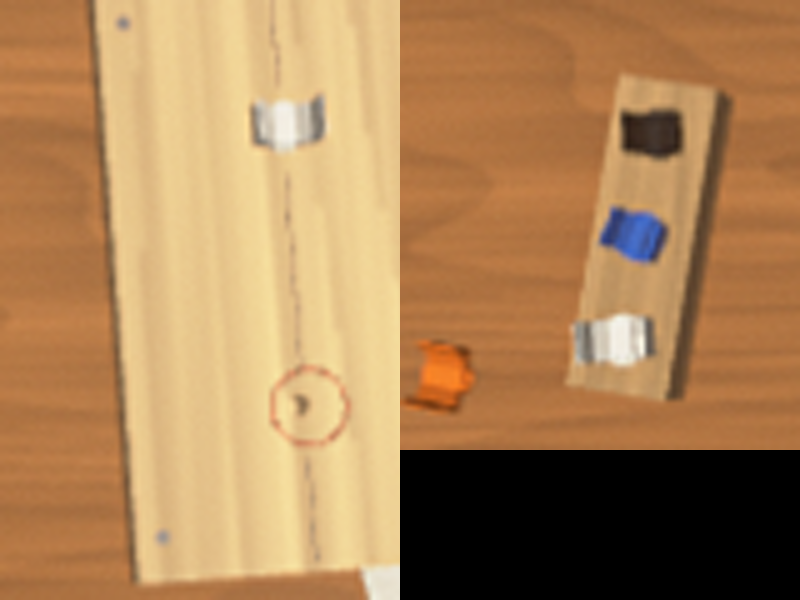

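The crop shows a dark crescent, probably the hole, at crop (301,404), which is top px (400.2,200.8). It lies about 5 mm to the +y side of the ring centre. I'll refine the yaws, check against the scene view, and compute the first move.

```bash
cat >> h.py <<'E'
from scipy.spatial.transform import Rotation as Ro
def go(x,y,z,yaw):
    """print turn (deg) and shift (m) from measured pose to a downwards pose"""
    o=get_obs(); R=Ro.from_euler('xyz',o['tcp_rot']); T=Ro.from_euler('xyz',[np.pi,0,yaw])
    print('turn',np.round((R.inv()*T).as_rotvec(degrees=True),2),'shift',np.round(R.inv().apply(np.array([x,y,z])-o['tool_pos'])/1000,4),'at',np.round(o['tool_pos'],1),np.round(o['tcp_rot'],4),'F',np.round(o['contact_force'],1),'w',round(o['grip_width'],1),'t',o['time'])
E
cat > m2.py <<'E'
from h import *
np.set_printoptions(precision=2,suppress=True)
C={n:np.load(n+'0.npy',allow_pickle=True).item() for n in('top','scene')}
def line(w): 
    vx,vy,x,y=cv2.fitLine(w.astype(np.float32),cv2.DIST_HUBER,0,.01,.01).ravel(); return np.degrees(np.arctan(vy/vx)),x,y
for n,c in C.items():
    im=c['image'].astype(int); R,G,B=im[...,0],im[...,1],im[...,2]; P=cloud(c); s=im.max(2)-im.min(2)
    v,u=np.mgrid[0:400,0:640]; W=plane(c,u,v,38.)
    d=np.hypot(W[...,0]-485.5,W[...,1]+217.5)
    red=R-(G+B)/2; k=(d<28); k2=k&(red>np.median(red[k])+20)&(d>14)
    e=cv2.fitEllipse(W[k2][:,:2].astype(np.float32)); print(n,'ring',np.array(e[0]),e[1],k2.sum())
    kk=np.hypot(W[...,0]-e[0][0],W[...,1]-e[0][1])<14; g=im.sum(2); wt=np.clip(np.median(g[kk])-40-g,0,None)*kk
    print('  dark',(W[...,:2]*wt[...,None]).sum((0,1))/wt.sum(),(wt>0).sum())
    # pencil line / board long edges from depth
    b=(P[...,2]>30)&(P[...,2]<46)&(P[...,0]>420)&(P[...,0]<700)&(P[...,1]>-330)&(P[...,1]<-90)
    for f,nm in((np.min,'lo'),(np.max,'hi')):
        pts=[]
        for x in range(420,700,6):
            q=b&(abs(P[...,0]-x)<3)
            if q.sum()>10: pts.append((x,f(P[...,1][q])))
        print('  edge',nm,line(np.array(pts)))
    # conduit: depth > 48
    q=(P[...,2]>46)&(P[...,2]<62)&(abs(P[...,1]-101)<45)&(abs(P[...,0]-600)<190)
    w=P[q]; print('  conduit',line(w[:,:2]),'x',np.percentile(w[:,0],[.5,99.5]),w[:,2].max(),q.sum())
    for (x,y),nm,z in(((640,-206),'fit',38),((451,318),'white',45)):
        q=(s<30)&(im.min(2)>130)&(np.hypot(P[...,0]-x,P[...,1]-y)<32)&(P[...,2]>z+8)&(P[...,2]<z+45)
        w=P[q]; print('  ',nm,q.sum(),(w.min(0)+w.max(0))/2,w.max(0)-w.min(0),cv2.minAreaRect(w[:,:2].astype(np.float32)))
    q=(P[...,2]>40)&(P[...,2]<50)&(np.hypot(P[...,0]-509,P[...,1]-307)<95)
    print('  rack',cv2.minAreaRect(P[q][:,:2].astype(np.float32)),np.median(P[q][:,2]))
go(452,318,130,np.pi)
E
python3 m2.py
```

```text
top ring [ 485.56 -217.41] (42.00629425048828, 42.49077224731445) 30
  dark [ 486.51 -213.15] 16
  edge lo (np.float32(2.6425886), np.float32(583.2), np.float32(-310.08627))
  edge hi (np.float32(2.5745614), np.float32(543.6), np.float32(-111.52731))
  conduit (np.float32(0.5685322), np.float32(595.71545), np.float32(102.718445)) x [450.46 745.58] 61.53961526718331 969
   fit 68 [ 642.26 -206.04   62.91] [19.95 34.89 33.71] ((642.3347778320312, -206.28709411621094), (19.159252166748047, 34.9189453125), 3.2447099685668945)
   white 82 [451.11 318.05  68.86] [19.52 36.13 31.52] ((451.1402282714844, 318.21978759765625), (36.08558654785156, 19.318500518798828), 88.81267547607422)
  rack ((509.05645751953125, 307.5263671875), (58.39862823486328, 176.67501831054688), 79.36033630371094) 45.05745648053016Traceback (most recent call last):
  File "m2.py", line 11, in <module>
    e=cv2.fitEllipse(W[k2][:,:2].astype(np.float32)); print(n,'ring',np.array(e[0]),e[1],k2.sum())
cv2.error: OpenCV(4.12.0) /io/opencv/modules/imgproc/src/shapedescr.cpp:361: error: (-201:Incorrect size of input array) There should be at least 5 points to fit the ellipse in function 'fitEllipseNoDirect'
```

```bash
python3 - <<'E'
from h import *
go(451,318,130,np.pi)
E
```

```text
turn [ -0.07  -0.03 -26.  ] shift [-0.2661 -0.041   0.0961] at [229.9 471.6 226.1] [-3.1402e+00 -2.0000e-04  2.6879e+00] F [ 0.3 -0.1  0. ] w 91.8 t 0.1
```

```bash
python3 -m handwheel '[[[0,0,-13],[-0.13,-0.02,0.045],1],[[0,0,-26],[-0.266,-0.041,0.096],1],[[0,0,-26],[-0.266,-0.041,0.096],1],[[0,0,-26],[-0.266,-0.041,0.096],1],[[0,0,-26],[-0.266,-0.041,0.096],1],[[0,0,-26],[-0.266,-0.041,0.096],1],[[0,0,-26],[-0.266,-0.041,0.096],1],[[0,0,-26],[-0.266,-0.041,0.096],1],[[0,0,-26],[-0.266,-0.041,0.096],1]]'; python3 - <<'E'
from h import *
go(451,318,49,np.pi)
E
```

```text
time: 1.0
tool_pos: [450.5, 319.0, 130.9]
tcp_rot: [3.141, -0.0, -3.141]
contact_force: [-0.3, 0.7, -0.3]
grip_width: 91.8
finger_force: 0.0
turn [ 0.01 -0.02  0.03] shift [-0.0006 -0.0011  0.0819] at [450.5 319.  130.9] [ 3.1413e+00 -4.0000e-04 -3.1410e+00] F [-0.3  0.7 -0.3] w 91.8 t 1.0
```

Descend, close, settle, then lift 80 mm.

```bash
python3 -m handwheel '[[[0,0,0],[-0.0005,-0.001,0.04],1],[[0,0,0],[-0.0005,-0.001,0.07],1],[[0,0,0],[-0.0005,-0.001,0.0815],1],[[0,0,0],[-0.0005,-0.001,0.0815],1],[[0,0,0],[-0.0005,-0.001,0.0815],0.3],[[0,0,0],[-0.0005,-0.001,0.0815],0.2],[[0,0,0],[-0.0005,-0.001,0.0815],0.2],[[0,0,0],[-0.0005,-0.001,0.0815],0.2],[[0,0,0],[-0.0005,-0.001,0.0815],0.2],[[0,0,0],[-0.0005,-0.001,0.0815],0.2],[[0,0,0],[-0.0005,-0.001,0.0815],0.2],[[0,0,0],[-0.0005,-0.001,0.0815],0.2]]'; python3 - <<'E'
from h import *
go(451,318,130,np.pi)
E
```

```text
time: 2.2
tool_pos: [451.8, 317.4, 49.3]
tcp_rot: [3.141, 0.0, 3.141]
contact_force: [0.7, 0.0, 1.7]
grip_width: 36.1
finger_force: 30.0
turn [ 0.01  0.   -0.01] shift [ 0.0008  0.0006 -0.0807] at [451.8 317.4  49.3] [3.1415e+00 1.0000e-04 3.1415e+00] F [0.7 0.  1.7] w 36.1 t 2.2
```

```bash
python3 -m handwheel '[[[0,0,0],[0,0,-0.03],0.2],[[0,0,0],[0,0,-0.07],0.2],[[0,0,0],[0,0,-0.11],0.2],[[0,0,0],[0,0,-0.11],0.2],[[0,0,0],[0,0,-0.11],0.2]]'; python3 - <<'E'
from h import *
go(486.5,-213.2,120,np.pi+np.radians(2.6))
c=capture('scene'); save(c,'s1.png'); cv2.imwrite('pics/s1c.png',cv2.resize(c['image'][120:320,360:560],None,fx=3,fy=3)[...,::-1])
E
```

```text
time: 2.7
tool_pos: [451.9, 317.5, 159.8]
tcp_rot: [3.141, 0.002, 3.142]
contact_force: [-0.8, 0.2, -1.3]
grip_width: 36.4
finger_force: 30.0
turn [ 0.05  0.09 -2.6 ] shift [-0.0345 -0.5308  0.0394] at [451.9 317.5 159.8] [3.1408e+00 1.5000e-03 3.1416e+00] F [-0.8  0.2 -1.3] w 36.4 t 2.7
```

View pics/s1c.png

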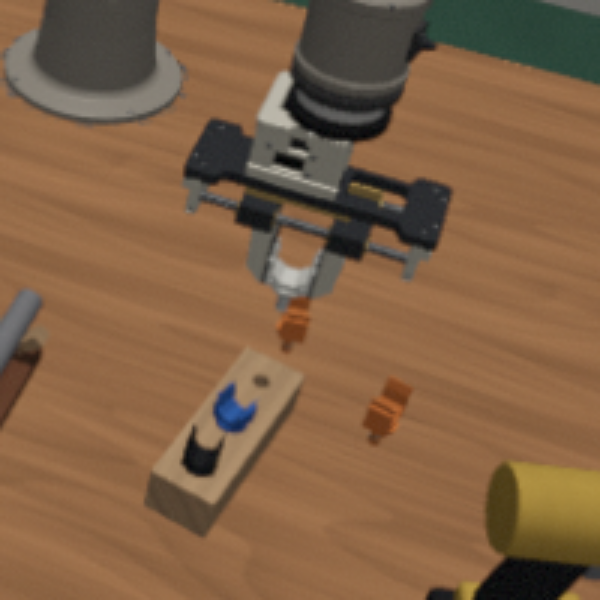

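The clip is held between the fingers at crop (290,275) with its rack hole empty. Now carry it over the ring.

```bash
python3 -m handwheel '[[[0,0,0],[-0.005,-0.045,0],0.2],[[0,0,-2.6],[-0.01,-0.15,0],0.2],[[0,0,-2.6],[-0.015,-0.25,0],0.2],[[0,0,-2.6],[-0.02,-0.35,0],0.2],[[0,0,-2.6],[-0.025,-0.35,0],0.2],[[0,0,-2.6],[-0.03,-0.35,0],0.2],[[0,0,-2.6],[-0.0345,-0.531,0.0],0.2],[[0,0,-2.6],[-0.0345,-0.531,0.0],0.2],[[0,0,-2.6],[-0.0345,-0.531,0.0],0.2],[[0,0,-2.6],[-0.0345,-0.531,0.0],0.2],[[0,0,-2.6],[-0.0345,-0.531,0.02],0.2],[[0,0,-2.6],[-0.0345,-0.531,0.04],0.2]]'; python3 -m handwheel '[[[0,0,0],[0,0,0],0.2],[[0,0,0],[0,0,0],0.2]]';python3 - <<'E'
from h import *
go(486.5,-213.2,85,np.pi+np.radians(2.6))
E
```

```text
time: 3.95
tool_pos: [485.7, -218.1, 117.1]
tcp_rot: [-3.141, -0.001, -3.101]
contact_force: [0.0, 1.9, -0.1]
grip_width: 36.1
finger_force: 30.0
time: 4.15
tool_pos: [485.4, -212.8, 118.1]
tcp_rot: [3.139, -0.003, -3.096]
contact_force: [0.1, -0.8, 0.2]
grip_width: 36.2
finger_force: 30.0
turn [ 0.13 -0.16  0.01] shift [-0.0011 -0.0006  0.0331] at [ 485.4 -212.8  118.1] [ 3.1394e+00 -2.8000e-03 -3.0961e+00] F [ 0.1 -0.8  0.2] w 36.2 t 4.15
```

```bash
python3 -m handwheel '[[[0.1,-0.15,0],[-0.001,-0.0005,0.03],0.2],[[0.1,-0.15,0],[-0.001,-0.0005,0.045],0.2],[[0.1,-0.15,0],[-0.001,-0.0005,0.045],0.2],[[0.1,-0.15,0],[-0.001,-0.0005,0.045],0.2]]';  python3 -m handwheel '[[[0,0,0],[0,0,0.002],0.2],[[0,0,0],[0,0,0.004],0.2],[[0,0,0],[0,0,0.005],0.2],[[0,0,0],[0,0,0.005],0.2]]'; python3 -m handwheel '[[[0,0,0],[0,0,0.0005],0.2],[[0,0,0],[0,0,0.001],0.2],[[0,0,0],[0,0,0.001],0.2]]'
```

```text
time: 4.55
tool_pos: [487.9, -213.5, 75.1]
tcp_rot: [-3.139, 0.003, -3.095]
contact_force: [0.5, -0.1, -1.0]
grip_width: 36.1
finger_force: 30.0
time: 4.95
tool_pos: [487.3, -214.1, 69.4]
tcp_rot: [-3.14, 0.003, -3.096]
contact_force: [1.1, 0.2, -0.3]
grip_width: 36.1
finger_force: 30.0
time: 5.25
tool_pos: [487.3, -214.1, 68.2]
tcp_rot: [-3.14, 0.003, -3.096]
contact_force: [0.2, 0.8, 0.5]
grip_width: 35.9
finger_force: 30.0
```

```bash
python3 -m handwheel '[[[0,0,0],[0,0,0.001],0.2],[[0,0,0],[0,0,0.001],0.2]]'; python3 -m handwheel '[[[0,0,0],[0,0,0.001],0.2],[[0,0,0],[0,0,0.001],0.2]]';python3 -m handwheel '[[[0,0,0],[0,0,0.001],0.2],[[0,0,0],[0,0,0.001],0.2]]'
```

```text
time: 5.45
tool_pos: [487.6, -214.2, 67.9]
tcp_rot: [-3.139, 0.003, -3.096]
contact_force: [-1.8, 1.0, 6.0]
grip_width: 36.1
finger_force: 30.0
time: 5.65
tool_pos: [487.7, -214.2, 67.6]
tcp_rot: [-3.139, 0.004, -3.096]
contact_force: [-1.9, 1.3, 11.0]
grip_width: 35.8
finger_force: 30.0
time: 5.85
tool_pos: [487.9, -214.3, 67.3]
tcp_rot: [-3.139, 0.005, -3.096]
contact_force: [-3.9, 2.8, 18.3]
grip_width: 36.3
finger_force: 30.0
```

```bash
python3 -m handwheel '[[[0,0,0],[0,0,-0.0015],0.2],[[0,0,0],[0,0.0005,-0.0015],0.2],[[0,0,0],[0,0.001,-0.0015],0.2],[[0,0,0],[0,0.001,-0.0015],0.2]]'; python3 -m handwheel '[[[0,0,0],[0.0005,0.0,0],0.2],[[0,0,0],[0.001,0,0],0.2],[[0,0,0],[0.001,0,0],0.2]]';python3 -m handwheel '[[[0,0,0],[0.0,0.0005,0],0.2],[[0,0,0],[0.0,0.001,0],0.2],[[0,0,0],[0,0.001,0],0.2]]'
```

```text
time: 6.25
tool_pos: [487.6, -213.9, 67.8]
tcp_rot: [-3.138, 0.004, -3.096]
contact_force: [-3.0, -1.5, 7.9]
grip_width: 35.9
finger_force: 30.0
time: 6.55
tool_pos: [487.2, -214.0, 67.9]
tcp_rot: [-3.138, 0.005, -3.096]
contact_force: [0.1, -0.9, 7.0]
grip_width: 36.3
finger_force: 30.0
time: 6.85
tool_pos: [487.3, -213.5, 67.8]
tcp_rot: [-3.137, 0.005, -3.096]
contact_force: [-1.0, -3.4, 4.7]
grip_width: 35.9
finger_force: 30.0
```

```bash
python3 -m handwheel '[[[0,0,0],[0.0007,0.0005,0],0.2],[[0,0,0],[0.0014,0.001,0],0.2],[[0,0,0],[0.0014,0.001,0],0.2]]'; python3 -m handwheel '[[[0,0,0],[0.0007,0,0],0.2],[[0,0,0],[0.0014,0,0],0.2],[[0,0,0],[0.0014,0,0],0.2]]';python3 -m handwheel '[[[0,0,0],[0.0,-0.0007,0],0.2],[[0,0,0],[0.0,-0.0014,0],0.2],[[0,0,0],[0,-0.0014,0],0.2]]'; python3 -m handwheel '[[[0,0,0],[0.0,-0.0007,0],0.2],[[0,0,0],[0.0,-0.0014,0],0.2],[[0,0,0],[0,-0.0014,0],0.2]]'
```

```text
time: 7.15
tool_pos: [485.7, -211.3, 67.0]
tcp_rot: [-3.139, 0.005, -3.097]
contact_force: [3.4, -1.7, 1.8]
grip_width: 35.9
finger_force: 30.0
time: 7.45
tool_pos: [484.9, -211.4, 67.1]
tcp_rot: [-3.139, 0.006, -3.096]
contact_force: [6.9, -0.1, 1.6]
grip_width: 35.9
finger_force: 30.0
time: 7.75
tool_pos: [484.9, -211.8, 67.0]
tcp_rot: [-3.141, 0.006, -3.097]
contact_force: [7.0, 3.3, 3.5]
grip_width: 36.2
finger_force: 30.0
time: 8.05
tool_pos: [484.8, -212.2, 66.9]
tcp_rot: [3.141, 0.005, -3.097]
contact_force: [8.7, 6.9, 4.2]
grip_width: 35.7
finger_force: 30.0
```

It dropped 1 mm and the sides now resist, so the tip is in the hole's mouth. I'll relieve the side load, then press slowly.

```bash
python3 -m handwheel '[[[0,0,0],[-0.0015,0.0013,0],0.2],[[0,0,0],[-0.003,0.0026,0.0005],0.2],[[0,0,0],[-0.003,0.0026,0.001],0.2],[[0,0,0],[-0.003,0.0026,0.001],0.2]]'; python3 -m handwheel '[[[0,0,0],[0,0,0.001],0.2],[[0,0,0],[0,0,0.002],0.2],[[0,0,0],[0,0,0.002],0.2]]'
```

```text
time: 8.45
tool_pos: [485.9, -211.1, 65.2]
tcp_rot: [-3.141, 0.002, -3.096]
contact_force: [2.1, 0.0, 0.0]
grip_width: 35.8
finger_force: 30.0
time: 8.75
tool_pos: [486.0, -211.2, 63.4]
tcp_rot: [-3.14, 0.002, -3.096]
contact_force: [0.7, 0.5, -0.6]
grip_width: 35.8
finger_force: 30.0
```

```bash
python3 -m handwheel '[[[0,0,0],[0,0,0.002],0.2],[[0,0,0],[0,0,0.004],0.2],[[0,0,0],[0,0,0.006],0.2],[[0,0,0],[0,0,0.008],0.2],[[0,0,0],[0,0,0.01],0.2],[[0,0,0],[0,0,0.01],0.2]]'; python3 -m handwheel '[[[0,0,0],[0,0,0.002],0.2],[[0,0,0],[0,0,0.004],0.2],[[0,0,0],[0,0,0.006],0.2],[[0,0,0],[0,0,0.006],0.2]]'
```

```text
time: 9.35
tool_pos: [486.4, -211.4, 53.5]
tcp_rot: [-3.14, 0.003, -3.096]
contact_force: [0.6, -0.7, -0.8]
grip_width: 35.9
finger_force: 30.0
time: 9.75
tool_pos: [487.0, -211.4, 47.9]
tcp_rot: [-3.139, 0.004, -3.096]
contact_force: [2.0, -0.4, 1.1]
grip_width: 35.9
finger_force: 30.0
```

```bash
python3 -m handwheel '[[[0,0,0],[0,0,0.001],0.2],[[0,0,0],[0,0,0.002],0.2],[[0,0,0],[0,0,0.003],0.2],[[0,0,0],[0,0,0.003],0.2]]'; python3 -m handwheel '[[[0,0,0],[0,0,0.001],0.2],[[0,0,0],[0,0,0.002],0.2],[[0,0,0],[0,0,0.002],0.2]]'; python3 -m handwheel '[[[0,0,0],[0,0,0.001],0.2],[[0,0,0],[0,0,0.001],0.2]]'
```

```text
time: 10.15
tool_pos: [486.8, -211.4, 45.1]
tcp_rot: [-3.139, 0.004, -3.096]
contact_force: [1.6, 0.6, 3.9]
grip_width: 36.2
finger_force: 30.0
time: 10.45
tool_pos: [486.7, -211.4, 43.0]
tcp_rot: [-3.14, 0.003, -3.096]
contact_force: [0.5, 0.2, 4.4]
grip_width: 36.0
finger_force: 30.0
time: 10.65
tool_pos: [486.8, -211.5, 42.2]
tcp_rot: [-3.139, 0.003, -3.096]
contact_force: [-0.0, 0.3, 7.7]
grip_width: 35.8
finger_force: 30.0
```

```bash
python3 -m handwheel '[[[0,0,0],[0,0,0.001],0.2],[[0,0,0],[0,0,0.001],0.2]]'; python3 -m handwheel '[[[0,0,0],[0,0,0.001],0.2],[[0,0,0],[0,0,0.001],0.2]]';python3 -m handwheel '[[[0,0,0],[0,0,0.001],0.2],[[0,0,0],[0,0,0.001],0.2]]'
```

```text
time: 10.85
tool_pos: [486.8, -211.6, 42.2]
tcp_rot: [-3.139, 0.004, -3.096]
contact_force: [-0.8, 0.9, 16.3]
grip_width: 35.9
finger_force: 30.0
time: 11.05
tool_pos: [486.9, -211.6, 42.1]
tcp_rot: [-3.139, 0.004, -3.096]
contact_force: [-4.9, 2.3, 23.9]
grip_width: 35.8
finger_force: 30.0
time: 11.25
tool_pos: [487.1, -211.6, 41.8]
tcp_rot: [-3.138, 0.005, -3.096]
contact_force: [-5.8, 4.2, 29.8]
grip_width: 35.6
finger_force: 30.0
```

The flange is down: z stalls near 42.2 as the force climbs. Ease off, open, and go up.

```bash
python3 -m handwheel '[[[0,0,0],[0,0,-0.003],0.2],[[0,0,0],[0,0,-0.003],0.2],[[0,0,0],[0,0,-0.003],0.5],[[0,0,0],[0,0,-0.003],0.9],[[0,0,0],[0,0,-0.003],1],[[0,0,0],[0,0,-0.003],1],[[0,0,0],[0,0,-0.003],1],[[0,0,0],[0,0,-0.05],1],[[0,0,0],[0,0,-0.1],1],[[0,0,0],[0,0,-0.1],1],[[0,0,0],[0,0,-0.1],1]]'; python3 - <<'E'
from h import *
go(598,102,110,np.pi)
E
```

```text
time: 12.35
tool_pos: [486.7, -211.4, 139.8]
tcp_rot: [-3.138, 0.005, -3.096]
contact_force: [-0.1, 1.0, -0.4]
grip_width: 91.5
finger_force: 0.0
turn [-0.18  0.29  2.6 ] shift [-0.1253  0.3081  0.0294] at [ 486.7 -211.4  139.8] [-3.1383  0.005  -3.0962] F [-0.1  1.  -0.4] w 91.5 t 12.35
```

```bash
python3 -m handwheel '[[[0,0,0],[-0.03,0.04,0],1],[[-0.1,0.2,2],[-0.07,0.15,0],1],[[-0.18,0.29,2],[-0.125,0.308,0],1],[[-0.18,0.29,2],[-0.125,0.308,0.029],1],[[-0.18,0.29,2],[-0.125,0.308,0.029],1],[[-0.18,0.29,2],[-0.125,0.308,0.029],1],[[-0.18,0.29,2],[-0.125,0.308,0.029],1],[[-0.18,0.29,2],[-0.125,0.308,0.029],1],[[-0.18,0.29,2],[-0.125,0.308,0.029],1],[[-0.18,0.29,2],[-0.125,0.308,0.029],1],[[-0.18,0.29,2],[-0.125,0.308,0.029],1]]'; sed -e "s/np.load(n+'0.npy',allow_pickle=True).item()/capture(n)/" m2.py > m3.py; cat > m4.py <<'E'
from h import *
np.set_printoptions(precision=1,suppress=True)
for n in('top','scene'):
    c=capture(n); im=c['image'].astype(int); P=cloud(c); s=im.max(2)-im.min(2)
    for (x,y),nm in(((640,-206),'fit'),((486,-211),'new')):
        q=(s<30)&(im.min(2)>130)&(np.hypot(P[...,0]-x,P[...,1]-y)<32)&(P[...,2]>46)&(P[...,2]<85)
        w=P[q]; print(n,nm,q.sum(),(w.min(0)+w.max(0))/2,w.max(0)-w.min(0),w.max(0)[2],cv2.minAreaRect(w[:,:2].astype(np.float32))[2])
    sl=(slice(100,245),slice(345,460)) if n=='top' else (slice(160,275),slice(180,325)); save(c,n+'5.png')
    cv2.imwrite('pics/%s5c.png'%n,cv2.resize(c['image'][sl],None,fx=4,fy=4)[...,::-1])
a,b=[cv2.resize(cv2.imread('pics/%s5c.png'%n),(400,400)) for n in('top','scene')]; cv2.imwrite('pics/both5.png',np.hstack([a,b]))
go(598,102.7,27,np.pi+np.radians(.6))
E
python3 m4.py
```

```text
time: 13.45
tool_pos: [596.9, 100.7, 109.3]
tcp_rot: [3.14, -0.003, -3.133]
contact_force: [-0.1, -0.5, -0.0]
grip_width: 91.7
finger_force: 0.0
top fit 67 [ 642.3 -206.7   62.5] [20.7 35.7 33. ] 79.04134080936365 2.471872568130493
top new 63 [ 485.8 -210.9   61.9] [20.  33.6 31.3] 77.5665674049992 0.8239540457725525
scene fit 60 [ 644.7 -207.7   60.1] [24.8 35.9 27.5] 73.81231995048108 84.97762298583984
scene new 49 [ 486.9 -211.8   61.1] [25.  35.1 29.9] 76.04081800296183 9.69031810760498
turn [ 0.1 -0.1 -0.1] shift [-0.   0.   0.1] at [597.1 100.9 109.7] [ 3.1 -0.  -3.1] F [-0.4 -0.8 -0.7] w 91.8 t 13.55
```

View pics/both5.png

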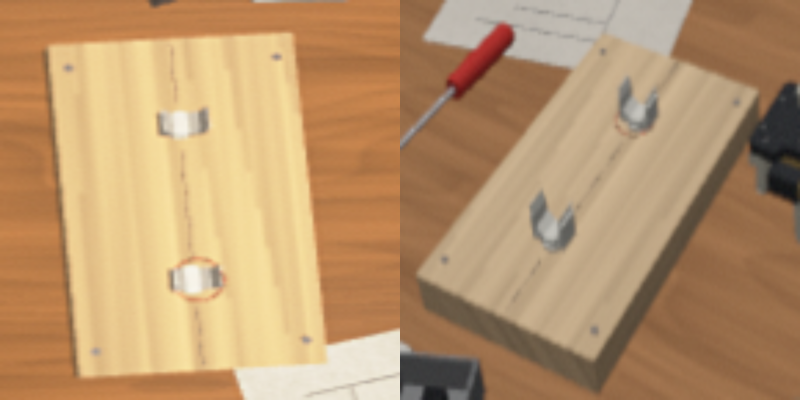

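The new clip stands upright and in line, at left picture (195,278) and right picture (637,112). Now grasp the conduit.

```bash
python3 -m handwheel '[[[0,0,0],[-0.001,0.0015,0.04],1],[[0,0,0],[-0.001,0.0015,0.07],1],[[0,0,0],[-0.001,0.0015,0.0815],1],[[0,0,0],[-0.001,0.0015,0.0815],1],[[0,0,0],[-0.001,0.0015,0.0815],0.2],[[0,0,0],[-0.001,0.0015,0.0815],0.1],[[0,0,0],[-0.001,0.0015,0.0815],0.1],[[0,0,0],[-0.001,0.0015,0.0815],0.1],[[0,0,0],[-0.001,0.0015,0.0815],0.1],[[0,0,0],[-0.001,0.0015,0.0815],0.1],[[0,0,0],[-0.001,0.0015,0.0815],0.1],[[0,0,0],[-0.001,0.0015,0.0815],0.1]]'; python3 - <<'E'
from h import *
go(564.3,-209.1,130,np.pi+np.radians(1.65))
E
```

```text
time: 14.75
tool_pos: [597.9, 103.8, 28.0]
tcp_rot: [3.14, -0.002, -3.131]
contact_force: [0.1, 0.3, 0.6]
grip_width: 32.4
finger_force: 0.0
turn [ 0.09 -0.14 -1.05] shift [ 0.0372 -0.3124 -0.1024] at [597.9 103.8  28. ] [ 3.1401e+00 -2.4000e-03 -3.1311e+00] F [0.1 0.3 0.6] w 32.4 t 14.75
```

Still closing (32 mm). I'll let it close, then lift.

```bash
python3 -m handwheel '[[[0,0,0],[0,0,0],0.1],[[0,0,0],[0,0,0],0.1],[[0,0,0],[0,0,0],0.1],[[0,0,0],[0,0,0],0.1],[[0,0,0],[0,0,0],0.1]]'; python3 -m handwheel '[[[0,0,0],[0,0,-0.03],0.1],[[0,0,0],[0,0,-0.06],0.1],[[0,0,0],[0,0,-0.1],0.1],[[0,0,0],[0,0,-0.1],0.1],[[0,0,0],[0,0,-0.1],0.1],[[0,0,0],[0,0,-0.1],0.1]]'; python3 - <<'E'
from h import *
np.set_printoptions(precision=2,suppress=True)
go(564.3,-209.1,130,np.pi+np.radians(1.65))
for n in('top','scene'):
    c=capture(n); P=cloud(c); im=c['image'].astype(int); s=im.max(2)-im.min(2)
    q=(P[...,2]>120)&(P[...,2]<170)&(abs(P[...,1]-103)<25)&(abs(P[...,0]-598)<190)&(abs(P[...,0]-598)>55)
    w=P[q]; m=w.mean(0); d=np.linalg.svd(w-m,full_matrices=False)[2][0]; d*=np.sign(d[0])
    print(n,q.sum(),m,d,np.percentile(w[:,0],[.5,99.5]),'zmax lo/hi',[np.percentile(w[k][:,2],90) for k in(w[:,0]<598,w[:,0]>598)],'yaw',np.degrees(np.arctan2(d[1],d[0])),'pitch',np.degrees(d[2]))
E
```

```text
time: 15.25
tool_pos: [598.0, 102.9, 28.1]
tcp_rot: [3.141, -0.002, -3.131]
contact_force: [-0.6, -6.2, 1.5]
grip_width: 24.4
finger_force: 30.0
time: 15.85
tool_pos: [597.2, 103.8, 126.6]
tcp_rot: [3.14, -0.005, -3.131]
contact_force: [-0.1, 1.3, -0.9]
grip_width: 24.2
finger_force: 30.0
turn [ 0.1  -0.29 -1.05] shift [ 0.04 -0.31 -0.  ] at [597.2 103.8 126.6] [ 3.14 -0.01 -3.13] F [-0.1  1.3 -0.9] w 24.2 t 15.85
top 202 [642.27 103.12 151.51] [ 1.   -0.   -0.01] [520.57 746.76] zmax lo/hi [np.float64(155.97434566188653), np.float64(155.09432732153238)] yaw -0.1604194063365558 pitch -0.30573738819494267
scene 529 [674.02 107.06 148.69] [ 1.    0.01 -0.01] [450.44 749.11] zmax lo/hi [np.float64(154.40316650559217), np.float64(153.33920146000938)] yaw 0.8415176452717279 pitch -0.8531849146850775
```

```bash
python3 -m handwheel '[[[0,0,0],[0.005,-0.03,0],0.1],[[0,0,-0.5],[0.02,-0.1,0],0.1],[[0,-0.3,-1.05],[0.03,-0.2,0],0.1],[[0,-0.3,-1.05],[0.037,-0.313,0],0.1],[[0,-0.3,-1.05],[0.037,-0.313,0],0.1],[[0,-0.3,-1.05],[0.037,-0.313,0],0.1],[[0,-0.3,-1.05],[0.037,-0.313,0],0.1],[[0,-0.3,-1.05],[0.037,-0.313,0],0.1],[[0,-0.3,-1.05],[0.037,-0.313,0],0.1],[[0,-0.3,-1.05],[0.037,-0.313,0],0.1],[[0,-0.3,-1.05],[0.037,-0.313,0],0.1],[[0,-0.3,-1.05],[0.037,-0.313,0],0.1]]'; cat > m5.py <<'E'
from h import *
np.set_printoptions(precision=2,suppress=True)
o=get_obs(); a=o['tool_pos']; go(564.3,-209.1,a[2],np.pi+np.radians(1.65))
for n in('top','scene'):
    c=capture(n); P=cloud(c); zc=a[2]+16
    q=(P[...,2]>zc-2)&(P[...,2]<zc+20)&(abs(P[...,1]+209)<30)&(abs(P[...,0]-564)<190)&(abs(P[...,0]-564)>55)
    w=P[q]; v,x,y=None,None,None
    l=cv2.fitLine(w[:,:2].astype(np.float32),cv2.DIST_HUBER,0,.01,.01).ravel(); s=l[1]/l[0]
    print(n,q.sum(),'yaw',np.degrees(np.arctan(s)),'y at 486, 642',l[3]+s*(486.3-l[2]),l[3]+s*(642.5-l[2]),'x',w[:,0].min(),w[:,0].max(),'ztop lo/hi',np.percentile(w[w[:,0]<564][:,2],90),np.percentile(w[w[:,0]>564][:,2],90))
    save(c,n+'7.png')
E
python3 m5.py
```

```text
time: 17.15
tool_pos: [564.7, -208.5, 127.6]
tcp_rot: [3.14, 0.003, -3.111]
contact_force: [0.1, -0.6, -1.3]
grip_width: 24.2
finger_force: 30.0
turn [0.1  0.15 0.1 ] shift [ 0. -0. -0.] at [ 564.7 -208.5  127.6] [ 3.14  0.   -3.11] F [ 0.1 -0.6 -1.3] w 24.2 t 17.15
top 238 yaw 2.6330488 y at 486, 642 -209.86154 -202.67825 x 500.65469973736407 714.4118345255392 ztop lo/hi 156.458373419495 157.1917335171638
scene 349 yaw 2.3332403 y at 486, 642 -208.18317 -201.81877 x 414.66136625530964 717.775776175946 ztop lo/hi 155.09245195512125 155.53192005897023
```

```bash
python3 -m handwheel '[[[0,0.1,0.5],[0,-0.0005,0.02],0.1],[[0,0.1,0.5],[0,-0.0005,0.04],0.1],[[0,0.1,0.5],[0,-0.0005,0.047],0.1],[[0,0.1,0.5],[0,-0.0005,0.047],0.1],[[0,0.1,0.5],[0,-0.0005,0.047],0.1]]'; python3 m5.py; python3 - <<'E'
import cv2,numpy as np
a=cv2.resize(cv2.imread('pics/top7.png')[90:250,340:460],(400,533)); b=cv2.resize(cv2.imread('pics/scene7.png')[150:270,190:300],(400,436))
cv2.imwrite('pics/b7.png',np.hstack([a,np.pad(b,((0,97),(0,0),(0,0)))]))
E
```

```text
time: 17.75
tool_pos: [565.1, -210.3, 81.4]
tcp_rot: [3.141, 0.002, -3.121]
contact_force: [-0.3, 0.1, -0.7]
grip_width: 23.7
finger_force: 30.0
turn [ 0.06  0.12 -0.49] shift [ 0.  0. -0.] at [ 565.1 -210.3   81.4] [ 3.14  0.   -3.12] F [-0.3  0.1 -0.7] w 23.7 t 17.75Traceback (most recent call last):
  File "m5.py", line 9, in <module>
    print(n,q.sum(),'yaw',np.degrees(np.arctan(s)),'y at 486, 642',l[3]+s*(486.3-l[2]),l[3]+s*(642.5-l[2]),'x',w[:,0].min(),w[:,0].max(),'ztop lo/hi',np.percentile(w[w[:,0]<564][:,2],90),np.percentile(w[w[:,0]>564][:,2],90))
                                                                                                                                                      ~~~~~~~~~~~~~^^^^^^^^^^^^^^^^^^^^^^^
    return _quantile_unchecked(
        a, q, axis, out, overwrite_input, method, keepdims, weights)
    return _ureduce(a,
                    func=_quantile_ureduce_func,
    ...<5 lines>...
                    overwrite_input=overwrite_input,
                    method=method)
    r = func(a, **kwargs)
    result = _quantile(arr,
                       quantiles=q,
    ...<2 lines>...
                       out=out,
                       weights=wgt)
    slices_having_nans = np.isnan(arr[-1, ...])
                                  ~~~^^^^^^^^^
IndexError: index -1 is out of bounds for axis 0 with size 0
```

View pics/b7.png

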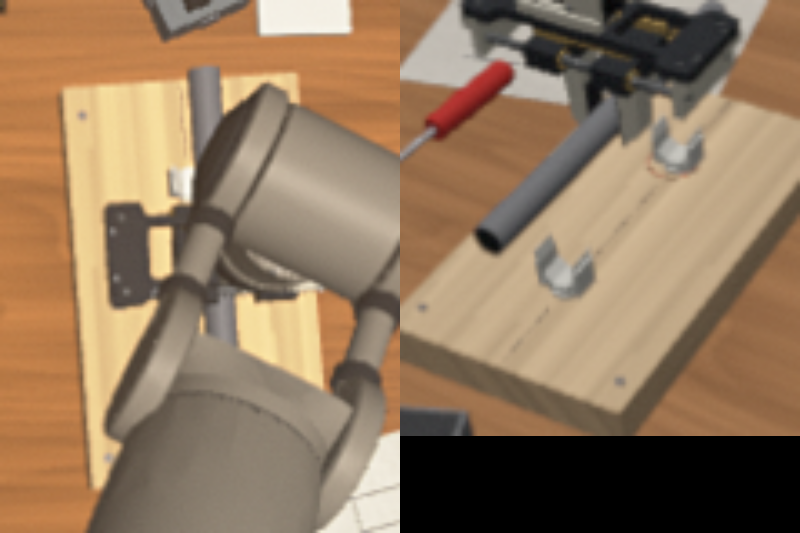

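The picture predates the descent (TCP z 127): the conduit is above both clips, roughly parallel to them. I'll look again from the current height.

```bash
python3 - <<'E'
from h import *
np.set_printoptions(precision=2,suppress=True)
o=get_obs(); a=o['tool_pos']; go(564.3,-209.1,a[2],np.pi+np.radians(1.65))
for n in('top','scene'):
    c=capture(n); P=cloud(c); zc=a[2]+16
    q=(P[...,2]>zc+4)&(P[...,2]<zc+17)&(abs(P[...,1]+209)<18)&(abs(P[...,0]-564)<165)&(abs(P[...,0]-564)>50)
    for k,nm in((P[...,0]<564,'lo'),(P[...,0]>564,'hi')):
        w=P[q&k]; print(n,nm,len(w), len(w) and w.mean(0), len(w)>5 and np.degrees(np.arctan(np.polyfit(w[:,0],w[:,1],1)[0])))
    save(c,n+'8.png')
im=cv2.imread('pics/scene8.png')[170:270,190:300]; cv2.imwrite('pics/b8.png',cv2.resize(im,(660,600),interpolation=cv2.INTER_CUBIC))
for p in((642.5,-206.8,60.5),(486.3,-211.3,60.5)): print(proj(c,p))
E
```

```text
turn [ 0.04  0.16 -0.49] shift [ 0.  0. -0.] at [ 565.3 -210.4   81.7] [ 3.14  0.   -3.12] F [-0.4 -0.1 -1. ] w 24.4 t 17.8
top lo 0 0 False
top hi 170 [ 685.99 -205.2   107.71] -5.819038855389461
scene lo 39 [ 429.31 -212.14  106.61] -7.909181908615267
scene hi 265 [ 668.85 -205.83  106.9 ] 0.22696575108316142
(np.float64(235.53129333001903), np.float64(222.16212740606866))
(np.float64(266.17317444619715), np.float64(188.8081788943016))
```

View pics/b8.png

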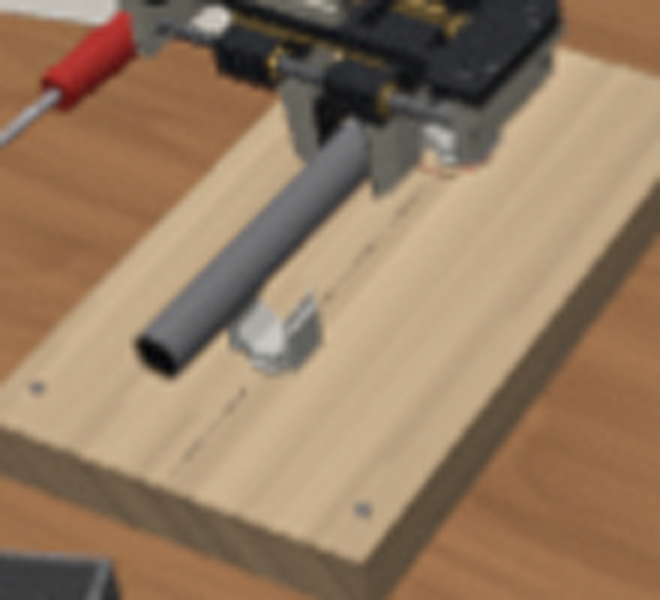

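At 81 mm the conduit lies parallel to the clips, with points at x=669 and x=429 within about 1 mm of the line through them. I'll shift +1 mm in y and lower gently.

```bash
python3 -m handwheel '[[[0,0.1,0],[0,0.0012,0.005],0.1],[[0,0.1,0],[0,0.0012,0.01],0.1],[[0,0.1,0],[0,0.0012,0.015],0.1],[[0,0.1,0],[0,0.0012,0.015],0.1]]'; python3 -m handwheel '[[[0,0,0],[0,0,0.004],0.1],[[0,0,0],[0,0,0.008],0.1],[[0,0,0],[0,0,0.01],0.1],[[0,0,0],[0,0,0.01],0.1]]'
```

```text
time: 18.3
tool_pos: [564.0, -208.6, 64.5]
tcp_rot: [3.139, -0.002, -3.122]
contact_force: [-0.3, 0.2, -0.6]
grip_width: 23.8
finger_force: 30.0
time: 18.7
tool_pos: [564.4, -208.8, 55.2]
tcp_rot: [3.14, -0.001, -3.122]
contact_force: [-0.9, 0.7, -1.3]
grip_width: 24.1
finger_force: 30.0
```

```bash
python3 -m handwheel '[[[0,0,0],[0,0,0.003],0.1],[[0,0,0],[0,0,0.006],0.1],[[0,0,0],[0,0,0.008],0.1],[[0,0,0],[0,0,0.008],0.1]]'; python3 -m handwheel '[[[0,0,0],[0,0,0.001],0.1],[[0,0,0],[0,0,0.001],0.1]]';python3 -m handwheel '[[[0,0,0],[0,0,0.001],0.1],[[0,0,0],[0,0,0.001],0.1]]'
```

```text
time: 19.1
tool_pos: [564.4, -208.8, 47.2]
tcp_rot: [3.14, -0.001, -3.122]
contact_force: [-0.0, 0.3, -0.2]
grip_width: 24.1
finger_force: 30.0
time: 19.3
tool_pos: [564.6, -208.9, 46.6]
tcp_rot: [3.14, -0.001, -3.122]
contact_force: [-0.5, -0.4, -0.4]
grip_width: 24.0
finger_force: 30.0
time: 19.5
tool_pos: [564.6, -209.0, 45.6]
tcp_rot: [3.14, -0.001, -3.122]
contact_force: [0.3, 0.4, 0.3]
grip_width: 24.3
finger_force: 30.0
```

```bash
python3 -m handwheel '[[[0,0,0],[0,0,0.001],0.1],[[0,0,0],[0,0,0.001],0.1]]';python3 -m handwheel '[[[0,0,0],[0,0,0.001],0.1],[[0,0,0],[0,0,0.001],0.1]]'
```

```text
time: 19.7
tool_pos: [564.7, -209.1, 45.1]
tcp_rot: [3.141, -0.0, -3.121]
contact_force: [-1.6, 0.8, 3.3]
grip_width: 24.2
finger_force: 30.0
time: 19.9
tool_pos: [564.8, -209.1, 45.0]
tcp_rot: [3.141, 0.0, -3.122]
contact_force: [-2.4, 0.8, 10.4]
grip_width: 24.3
finger_force: 30.0
```

```bash
python3 -m handwheel '[[[0,0,0],[0,0,-0.001],0.1],[[0,0,0],[0,0,-0.001],0.5],[[0,0,0],[0,0,-0.001],0.8],[[0,0,0],[0,0,-0.001],0.8],[[0,0,0],[0,0,-0.001],0.8],[[0,0,0],[0,0,-0.001],0.8],[[0,0,0],[0,0,-0.001],0.8],[[0,0,0],[0,0,-0.03],0.8],[[0,0,0],[0,0,-0.08],0.8],[[0,0,0],[0,0,-0.12],0.8],[[0,0,0],[0,0,-0.12],0.8]]'; python3 -m handwheel '[[[0,0,0],[0.03,0.03,-0.02],0.8],[[0,0,0],[0.08,0.08,-0.05],0.8],[[0,0,0],[0.1,0.35,-0.05],0.8],[[0,0,0],[0.1,0.35,-0.05],0.8],[[0,0,0],[0.1,0.35,-0.05],0.8],[[0,0,0],[0.1,0.35,-0.05],0.8],[[0,0,0],[0.1,0.35,-0.05],0.8],[[0,0,0],[0.1,0.35,-0.05],0.8],[[0,0,0],[0.1,0.35,-0.05],0.8],[[0,0,0],[0.1,0.35,-0.05],0.8]]'; python3 - <<'E'
from h import *
np.set_printoptions(precision=1,suppress=True)
for n in('top','scene'):
    c=capture(n); P=cloud(c); save(c,n+'9.png'); im=c['image'].astype(int)
    q=(P[...,2]>66)&(P[...,2]<80)&(abs(P[...,1]+209)<25)&(abs(P[...,0]-564)<170)&(im.max(2)<150)
    w=P[q]; s,b=np.polyfit(w[:,0],w[:,1],1); print(n,q.sum(),'x',w[:,0].min(),w[:,0].max(),'y486',s*486.3+b,'y642',s*642.5+b,'ztop lo hi',[np.percentile(w[k][:,2],90) for k in(w[:,0]<480,w[:,0]>650)])
a=cv2.resize(cv2.imread('pics/top9.png')[90:250,340:460],(400,533)); b=cv2.resize(cv2.imread('pics/scene9.png')[150:270,190:310],(400,400),interpolation=cv2.INTER_CUBIC)
cv2.imwrite('pics/b9.png',np.hstack([a,np.pad(b,((0,133),(0,0),(0,0)))]))
E
```

```text
time: 21.0
tool_pos: [567.6, -210.5, 170.2]
tcp_rot: [-3.137, 0.01, -3.121]
contact_force: [-0.1, -0.9, 0.4]
grip_width: 73.3
finger_force: 0.0
time: 22.0
tool_pos: [457.3, 139.3, 213.8]
tcp_rot: [3.141, -0.001, -3.119]
contact_force: [0.2, -0.7, -0.2]
grip_width: 73.6
finger_force: 0.0
top 711 x 415.99424769222617 712.742866554555 y486 -209.27075043016507 y642 -206.640155399201 ztop lo hi [np.float64(74.68249371131503), np.float64(74.19915258962723)]
scene 587 x 417.01189546117405 719.5961819704283 y486 -208.68799031718476 y642 -205.99982785130544 ztop lo hi [np.float64(73.0064395976723), np.float64(72.70099173174481)]
```

View pics/b9.png

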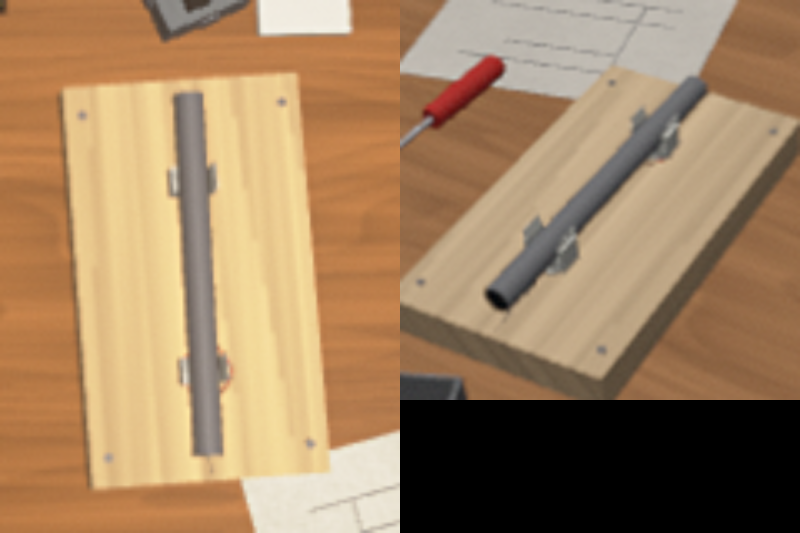

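The conduit lies in both clips and sticks out past each of them. Its top is at about 73–74 mm (73 expected), and the gripper is well clear. Handing in.

```bash
python3 -c "from plant import close_job; print(close_job())"
```

```text
the job is handed in; nothing more can be done
None
```

I pushed the white clip home in the ringed hole, laid the conduit in both white clips with its ends sticking out, and handed the job in at about 22 s; the pass/fail result was not shown.

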